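Index the assembly wheel to the green marker and swing the clamp lever home

ROBOT

A 7-joint arm with a two-finger parallel gripper is mounted at the origin on the work surface. World frame = base frame: x ahead of the robot, y to its left, z up, the work surface at z = 0. Lengths are in m, angles in rad, forces in N, time in s.
With the tool pointing down it reaches from about 0.425 to 0.925 m from the base axis. Payload 6.8 kg.
Tool frame: the origin (TCP) lies at the very end of the fingers, on their centre line; the grasp point (between the pads) lies 19 mm behind it; z points along the fingers, y is the line along which they close (so a half turn about z gives the same grasp; the last joint's range is limited). The gripper opens to 85 mm and grips with 20 to 120 N. Pads are 22 mm wide; open, the fingers measure 114 mm over their backs; the gripper's body (76 mm by 85 mm) begins 54 mm behind the grasp point. The pads swing forward as they close: fully open they stand 13 mm farther back than shut.
Start: joints at [-1.23, 0.477, 0.022, 1.555, -0.011, 1.109, -0.083], TCP at [0.293, 0.608, 0.231] pointing down, gripper open.
Joint ranges: [-2.96, 2.96], [-0.34, 2.1], [-1.41, 1.46], [0.24, 2.44], [-1.37, 4.51], [0.17, 1.92], [-2.96, 2.96]. Speed limits (rad/s): [2.39, 2.39, 3.14, 3.14, 3.14, 3.14, 3.14].

INTERFACE

Orientations are given as a unit quaternion [w, x, y, z].
In Python, from station import bot gives the robot as it stands.
- The arm moves only by the tool jog_arm, never from a script. Its argument "motion" is a list of rows, each a list of 7 numbers: the turn, a rotation vector about the tool's x, y, z in rad, then the shift along the tool's x, y, z in mm, then the finger opening in mm, from 0 to 85.4. A call has 1 to 10 rows; each row is the pose to reach, as a shift and turn from the pose commanded when the call began, along the tool's axes at that moment; what a row does not reach only later rows make up. A row lasts 1/8 s, in which the tool goes at most 62.5 mm and 10.7 degrees, less where a joint would pass 70% of its speed; a pose out of reach is approached as far as the arm can. A call with a gripper value outside its range is refused whole. The fingers move at their own pace and stop on an object; "grip_force" is the grip in N (left out, the last holds). Time passes only in rows, so rows that repeat a pose let the fingers close. It gives the time, the measured TCP pose, the force, the opening and the grip force at its end, in the units of the state.
- bot.get_obs(): the state, without advancing time (a new reading comes with each control period).
- bot.read_camera(name): name is "side" or "top" or "wrist"; returns a dict with "pixels" (480x640x3 uint8, red, green, blue), "camera_matrix" (3x3 intrinsics, pixels), "T" (4x4, takes a point from camera to world coordinates); the wrist camera has in their place "tool_from_camera" (4x4, takes a point from camera to tool coordinates, whose origin is the TCP and whose axes are the flange's). Camera axes: x right, y down, z forward; pixel columns grow to the right and rows downward; lengths in m; the calibration is good to about 2 mm. A picture is of the moment at which its call begins: read the wrist's pose just before it. There is no depth.
- bot.hand_in(): hands the job in; it is judged then, once.
Trained networks look in a picture, given as the dict that the camera call returned (one of the last four; its "shot" number tells which), for a name from the list of things; names that differ only in an ending like _2 or _b are one class to them, and where a whole thing is asked for, a point or a joint stands for the part that bears it (a point fixed in the world has none). Each returns a list of dicts, best first, with "score" (0 to 1); they miss things now and then, are a little off and sometimes report something else, mostly with a low value. They report only what shows in the picture. A call takes as long as a camera call.
- bot.spot_in(thing, picture): "xy" ([column, row] in pixels, amid what is visible of it).
- bot.tip_of(thing, picture): "xy" ([column, row] in pixels: a listed point, or the origin of a listed thing).
The state is a dict: "t": time; "q": joint angles; "joint_vel": joint speeds; "joint_torque": joint torques, N m; "eef_pos": TCP position; "tool_rot": TCP orientation; "contact_force": force on the tool from outside, world axes, zero at the start; "torque": the same for the moment, N m; "gripper_width": opening from 0.0 (shut) to 1.0 (fully open); "grasp_force": force on a finger pad.
Only numpy, scipy, OpenCV 4.12 (cv2) and the standard library are available. Lean on these libraries where they do the work, as an engineer would, in place of code of your own. Each camera call takes 0.05 s, during which the arm holds its last target. There are 200 camera calls.

TASK

On the green assembly fixture, turn the three-armed wheel by gently pushing one of its arms with a fingertip until the red-ended arm points at the green marker on the dial and stands still there. Then, with the wheel left on the marker, push the yellow clamp lever clockwise (seen from above) all the way round to its stop. Only push, grip and lift nothing, and leave all the loose parts and tools where they are.

Things in the scene. Friction and masses are not known exactly. Their poses are not given: they have to be found in the camera images.
- fixture: fixed green plate 280 (x) x 380 (y) x 30 mm on the bench; origin at the centre of its underside. It carries an aluminium dial (280 mm across, top 38 mm above the bench) centred at x 0, y +50 mm, and the clamp lever's pivot at x -10, y -140 mm in its frame. Steel stop pin (10 mm thick, top 70 mm above the bench) 42 mm from the pivot, at the lever's closed place
- wheel_centre (a point): point on the wheel's upright axis, at the height of the arms' centre lines (65 mm above the bench). Three round steel arms, 14 mm thick, 120 degrees apart, stick out level to 101 mm from the axis, each ending in a 24 mm ball: one ball (and the outer part of its arm) red, two black. 20 mm free below the arms. Hub 68 mm across; the white gear case on it reaches 110 mm above the bench
- red_tip (a point): outer end of the red arm, 100 mm from the wheel axis, 65 mm above the bench
- wheel (a joint): angle of the wheel, rad, growing anticlockwise seen from above; 0 when the red arm points along the fixture's +x. It turns freely either way (no stop within a turn and a half), needs about 0.12 N m (2 N at an arm) and stays where it is left; no spring
- mark_point (a point): point on the line from the wheel axis to the middle of the green marker, 100 mm from the axis and 65 mm above the bench: red_tip must come here. The marker itself is a fixed green block 26 mm (radially) x 22 mm wide, lying on the dial from 111 to 137 mm from the axis, top 50 mm above the bench
- clamp_pivot (a point): point on the clamp lever's upright axis, 65 mm above the bench (lever centre line). The round lever is 14 mm thick, yellow, level, and ends in a 24 mm ball; its hub is 32 mm across and 75 mm high above the bench
- clamp_tip (a point): outer end of the yellow lever, 105 mm from its pivot, 65 mm above the bench
- clamp (a joint): angle of the clamp lever, rad: 0 open (it points 53 degrees clockwise of the fixture's +x), growing clockwise seen from above, 1.3 at the closed stop. About 0.10 N m to move; stays where it is left; no spring. It does not act on the wheel
- bearing: loose steel bearing ring, 34 mm across, 12 mm high, on the plate; origin at its underside
- bushing: loose brass bushing, 22 mm across, 30 mm high, upright on the plate; origin at its underside
- oil: loose white oil bottle with red cap, 48 mm across, 130 mm high; origin at its underside
- screwdriver: loose screwdriver lying on the bench along its x axis; origin under its middle
- wrench: loose steel wrench lying on the bench along its x axis; origin under its middle
- jar: loose clear jar with blue cap, 60 mm across, 70 mm high; origin at its underside
- gear: loose steel gear lying flat, 67 mm across, 24 mm high at the hub; origin at its underside

How it is judged:
By the outcome, as a careful person would: the job done as asked, in the order asked, and still so for the second after the job is handed in, with the robot touching nothing.
It also fails if it takes over 61 s, if anything falls off the work surface, if the arm or the gripper's body presses on something with over 40 N, if the wrist force passes 120 N, or if a joint passes its speed limit or range.

## Working session

There is one attempt and no reset: what is moved stays moved. The work goes in short steps, Python scripts to look and compute and a tool call to move; the robot and the scene stay as the last step left them, time stands still between calls to the robot, and variables do not carry over. Pictures are saved under pics/ and viewed, at most 10 in all, crops included, and the job is handed in when it is done.

Besides the shell and the picture viewer there is one more tool, called after "Call:" as name(argument=value, ...) on one line, values as JSON. jog_arm: Moves the arm, as the interface text tells. Its arguments: {"type":"object","properties":{"motion":{"type":"array"},"grip_force":{"type":"number"}},"required":["motion"]}

```bash
mkdir -p pics; ls
cat > h.py <<'E'
import numpy as np, cv2
from station import bot
def ray(p,xy):
    K=p["camera_matrix"];T=np.array(p["T"]);d=np.linalg.solve(np.array(K),[xy[0],xy[1],1.]);return T[:3,3],T[:3,:3]@d
def at_z(p,xy,z):
    o,d=ray(p,xy);return o+d*(z-o[2])/d[2]
def proj(p,X):
    T=np.array(p["T"]);c=T[:3,:3].T@(np.array(X)-T[:3,3]);u=np.array(p["camera_matrix"])@c;return u[:2]/u[2]
E
python3 - <<'E'
from h import *
o=bot.get_obs();print(o["t"],o["eef_pos"],o["tool_rot"],o["gripper_width"])
zs=dict(fixture=0,wheel_centre=.065,red_tip=.065,mark_point=.065,clamp_pivot=.065,clamp_tip=.065,bearing=.03,bushing=.03,oil=0,screwdriver=0,wrench=0,jar=0,gear=0)
for c in("top","side"):
    p=bot.read_camera(c);cv2.imwrite(f"pics/{c}0.png",p["pixels"][:,:,::-1])
    for k,z in zs.items():
        r=bot.tip_of(k,p)
        print(c,k,[(np.round(a["xy"]),round(a["score"],2),np.round(at_z(p,a["xy"],z),3)) for a in r[:2]])
E
```

```text
pics
0.0 [0.29301538 0.60842742 0.23196469] [4.82756384e-05 2.22565791e-01 9.74917590e-01 3.99873825e-04] 0.9995251451557707
top fixture [(array([326., 252.]), 0.68, array([0.559, 0.015, 0.   ])), (array([304., 157.]), 0.64, array([0.773, 0.058, 0.   ]))]
top wheel_centre []
top red_tip [(array([289., 292.]), 0.94, array([0.476, 0.093, 0.065]))]
top mark_point [(array([346., 216.]), 0.47, array([ 0.634, -0.029,  0.065]))]
top clamp_pivot [(array([389., 276.]), 0.67, array([ 0.504, -0.117,  0.065])), (array([226., 231.]), 0.56, array([0.607, 0.225, 0.065]))]
top clamp_tip [(array([436., 266.]), 0.57, array([ 0.524, -0.216,  0.065]))]
top bearing [(array([373., 218.]), 0.66, array([ 0.631, -0.09 ,  0.03 ]))]
top bushing [(array([354., 317.]), 0.49, array([ 0.417, -0.043,  0.03 ]))]
top oil [(array([208., 186.]), 0.69, array([0.713, 0.275, 0.   ]))]
top screwdriver [(array([223., 231.]), 0.66, array([0.61 , 0.241, 0.   ]))]
top wrench [(array([465., 315.]), 0.93, array([ 0.415, -0.291,  0.   ])), (array([352., 316.]), 0.38, array([ 0.416, -0.041,  0.   ]))]
top jar [(array([302., 157.])
[... 567 characters left out ...]
p [(array([295., 345.]), 0.69, array([ 0.527, -0.222,  0.065]))]
side bearing [(array([347., 300.]), 0.66, array([ 0.638, -0.094,  0.03 ])), (array([400., 252.]), 0.21, array([0.765, 0.035, 0.03 ]))]
side bushing [(array([242., 280.]), 0.58, array([ 0.41 , -0.038,  0.03 ]))]
side oil [(array([363., 192.]), 0.74, array([0.702, 0.265, 0.   ]))]
side screwdriver [(array([325., 202.]), 0.86, array([0.602, 0.23 , 0.   ]))]
side wrench [(array([234., 399.]), 0.74, array([ 0.41 , -0.299,  0.   ])), (array([368., 345.]), 0.55, array([ 0.676, -0.187,  0.   ]))]
side jar [(array([401., 250.]), 0.85, array([0.776, 0.066, 0.   ]))]
side gear [(array([368., 347.]), 0.73, array([ 0.677, -0.192,  0.   ]))]
```

Run:
```python
import cv2
a=cv2.imread("pics/top0.png")[130:370,180:500];cv2.imwrite("pics/top0c.png",cv2.resize(a,(800,600),interpolation=cv2.INTER_CUBIC))
a=cv2.imread("pics/side0.png")[160:400,190:510];cv2.imwrite("pics/side0c.png",cv2.resize(a,(800,600),interpolation=cv2.INTER_CUBIC))
```

```text
(no output)
```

View pics/top0c.png

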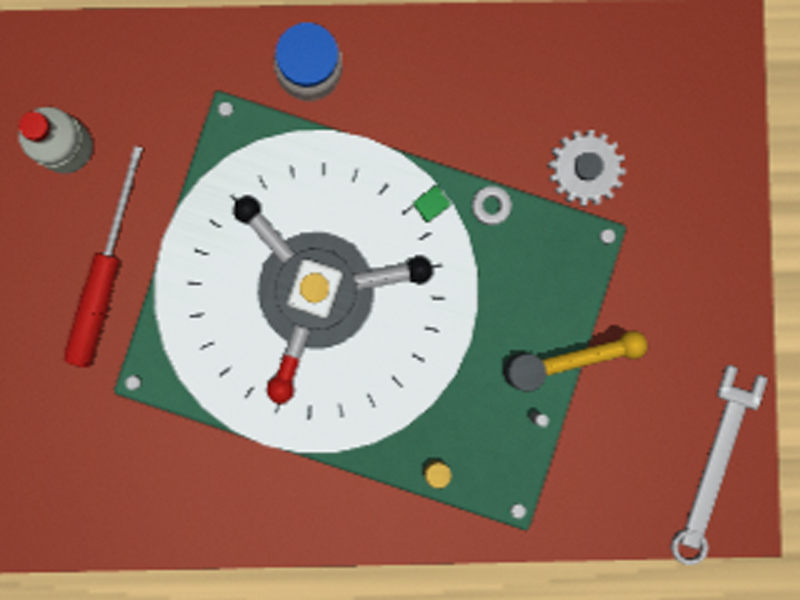

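View pics/side0c.png

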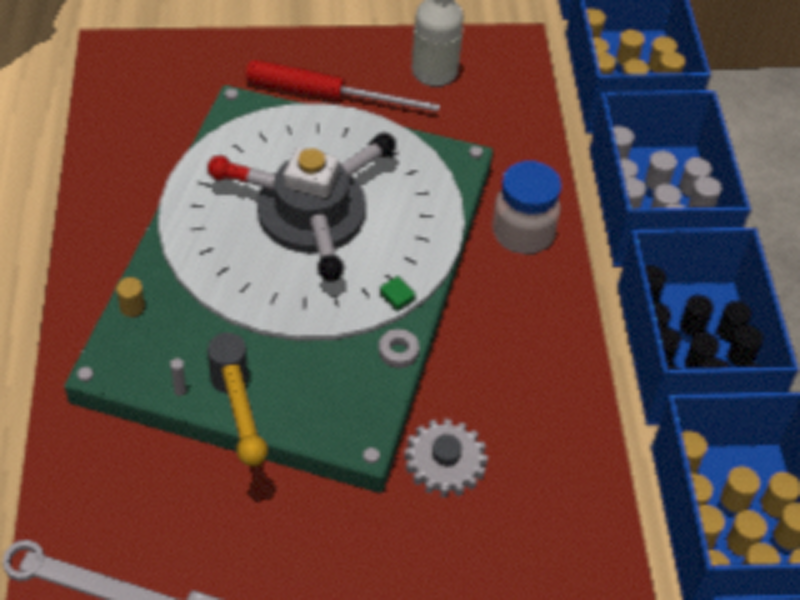

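The top view shows the red ball at crop (281,388), the green marker at (432,203), the hub at (315,288), and the yellow lever running from (527,372) to (634,345), with the stop pin at (541,420). The side view agrees. Next I'll refine the geometry.

```bash
cat >> h.py <<'E'
def blob(p,lo,hi,near,rad=25):
    h=cv2.cvtColor(p["pixels"],cv2.COLOR_RGB2HSV);m=cv2.inRange(h,np.array(lo),np.array(hi))
    k=np.zeros_like(m);cv2.circle(k,(int(near[0]),int(near[1])),rad,255,-1);m&=k
    M=cv2.moments(m,True);return np.array([M["m10"],M["m01"]])/max(M["m00"],1),m,M["m00"]
def ang(v):return np.degrees(np.arctan2(v[1],v[0]))
E
python3 - <<'E'
from h import *
p=bot.read_camera("top")
# dial
h=cv2.cvtColor(p["pixels"],cv2.COLOR_RGB2HSV)
m=cv2.inRange(h,(0,0,170),(180,60,255));k=np.zeros_like(m);cv2.circle(k,(306,246),72,255,-1);m&=k
c=max(cv2.findContours(m,cv2.RETR_EXTERNAL,cv2.CHAIN_APPROX_NONE)[0],key=cv2.contourArea)
W=np.array([at_z(p,q[0],.038)[:2] for q in c]);A=np.c_[2*W,np.ones(len(W))];s=np.linalg.lstsq(A,(W**2).sum(1),rcond=None)[0]
C=s[:2];print("dial",C,np.sqrt(s[2]+C@C))
# plate
g=cv2.inRange(h,(60,60,30),(95,255,140));k=cv2.dilate(g,np.ones((3,3)))
c=np.vstack([q for q in cv2.findContours(g,cv2.RETR_EXTERNAL,cv2.CHAIN_APPROX_NONE)[0] if cv2.contourArea(q)>100])
W=np.array([at_z(p,q[0],.03)[:2] for q in c],np.float32);print("plate",cv2.minAreaRect(W*1000))
gm,_,n=blob(p,(50,120,100),(75,255,255),(353,211),15);print("marker",gm,n)
M=at_z(p,gm,.05)[:2];print(M,np.linalg.norm(M-C),ang(M-C))
rm,_,n=blob(p,(0,120,60),(8,255,255),(292,285),14);print("red ball",rm,n)
for q in (rm,[289,292]):
  R=at_z(p,q,.065)[:2];print(R,np.linalg.norm(R-C),ang(R-C))
ym,_,n=blob(p,(20,120,80),(32,255,255),(415,272),30);print(ym,n,at_z(p,ym,.065))
for n in("clamp_pivot","clamp_tip","red_tip","mark_point"):print(n,at_z(p,bot.tip_of(n,p)[0]["xy"],.065))
E
```

```text
dial [0.57172867 0.0589752 ] 0.1369333045191449
plate ((556.0180053710938, 10.02191162109375), (376.4800720214844, 277.1649475097656), 70.49415588378906)
marker [352.2        210.71428571] 105.0
[ 0.64578676 -0.04286618] 0.12592166945558067 -53.97570527828638
red ball [292.77241379 282.03448276] 145.0
[0.4966487  0.08606532] 0.07981776645697862 160.15970312018916
[0.47597891 0.09431913] 0.10206473438988752 159.73947751388076
[419.08013937 271.04529617] 287.0 [ 0.51446742 -0.17980984  0.065     ]
clamp_pivot [ 0.67453763 -0.16678797  0.065     ]
clamp_tip [ 0.52470449 -0.22020381  0.065     ]
red_tip [0.47898171 0.09824791 0.065     ]
mark_point [ 0.6334962  -0.02303778  0.065     ]
```

Call:
jog_arm(motion=[[0,0,0.173,-43,-35,8,0],[0,0,0.347,-86,-69,16,0],[0,0,0.52,-130,-104,24,0],[0,0,0.693,-173,-138,32,0],[0,0,0.866,-216,-173,40,0],[0,0,1.04,-259,-208,48,0],[0,0,1.213,-302,-242,56,0],[0,0,1.386,-346,-277,64,0],[0,0,1.56,-389,-312,72,0],[0,0,1.733,-432,-346,80,0]], grip_force=20)

```text
t: 2.9
eef_pos: [0.5311, 0.107, 0.1496]
tool_rot: [-0.0, 0.888, 0.459, -0.001]
contact_force: [0.6, 0.4, -6.4]
gripper_width: 0.002
grasp_force: 0.0
```

Call:
jog_arm(motion=[[0,0,0,0,0,30,0],[0,0,0,0,0,65,0],[0,0,0,0,0,99,0],[0,0,0,0,0,99,0]])

```text
t: 3.4
eef_pos: [0.5286, 0.1079, 0.0492]
tool_rot: [-0.0, 0.887, 0.462, -0.004]
contact_force: [0.5, 0.3, -6.3]
gripper_width: 0.004
grasp_force: 0.0
```

Run:
```python
from h import *
o=bot.get_obs();print(o["t"],o["eef_pos"],o["tool_rot"],o["contact_force"])
q=o["tool_rot"];w=2*np.arctan2(q[2],q[1]);x=np.array([np.cos(w),np.sin(w)]);y=np.array([np.sin(w),-np.cos(w)])
v=np.array([.573,.058])-o["eef_pos"][:2];C=1000*np.array([v@x,v@y]);print(C)
for d in range(5,50,5):
    a=-np.radians(d);R=np.array([[np.cos(a),-np.sin(a)],[np.sin(a),np.cos(a)]]);print(d,round(a,3),np.round(C-R@C,1))
p=bot.read_camera("top");cv2.imwrite("pics/t1.png",cv2.resize(p["pixels"][180:330,220:420,::-1],(800,600),interpolation=cv2.INTER_CUBIC))
```

```text
3.4 [0.52862283 0.10792095 0.04916025] [-3.23572668e-04  8.87098344e-01  4.61564040e-01 -3.88082754e-03] [ 0.47504975  0.32782228 -6.26062282]
[-15.41262282  64.99142595]
5 -0.087 [-5.7 -1.1]
10 -0.175 [-11.5  -1.7]
15 -0.262 [-17.3  -1.8]
20 -0.349 [-23.2  -1.4]
25 -0.436 [-28.9  -0.4]
30 -0.524 [-34.6   1. ]
35 -0.611 [-40.1   2.9]
40 -0.698 [-45.4   5.3]
45 -0.785 [-50.5   8.1]
```

View pics/t1.png

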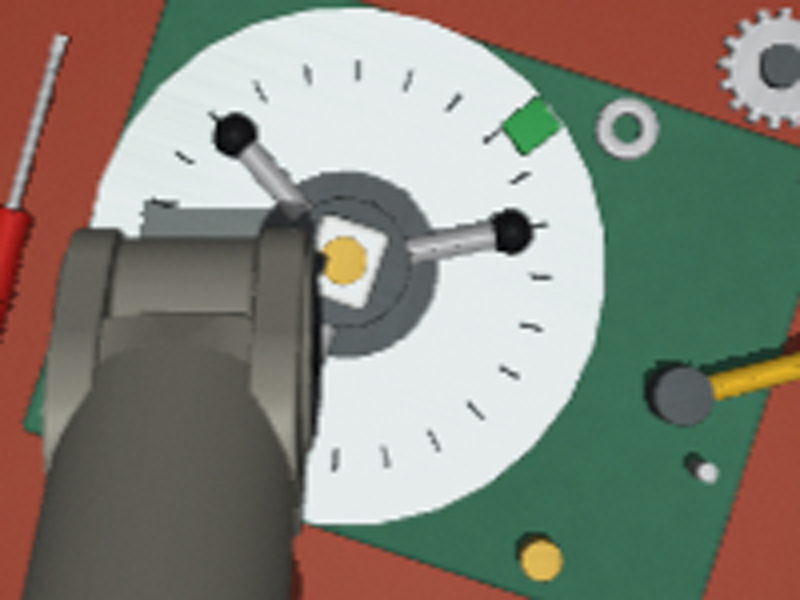

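Call:
jog_arm(motion=[[0,0,-0.07,-4.6,-0.9,0,0],[0,0,-0.14,-9.2,-1.5,0,0],[0,0,-0.209,-13.8,-1.8,0,0],[0,0,-0.279,-18.5,-1.7,0,0],[0,0,-0.349,-23.2,-1.4,0,0],[0,0,-0.419,-27.8,-0.7,0,0],[0,0,-0.489,-32.3,0.4,0,0],[0,0,-0.559,-36.8,1.8,0,0],[0,0,-0.628,-41.2,3.4,0,0],[0,0,-0.698,-45.4,5.3,0,0]])

```text
t: 4.7
eef_pos: [0.5102, 0.0694, 0.0536]
tool_rot: [-0.0, 0.675, 0.738, 0.0]
contact_force: [-2.1, 2.9, -5.7]
gripper_width: 0.0
grasp_force: 1.2
```

```bash
cat > st.py <<'E'
from h import *
o=bot.get_obs()
q=o["tool_rot"];w=2*np.arctan2(q[2],q[1]);x=np.array([np.cos(w),np.sin(w)]);y=np.array([np.sin(w),-np.cos(w)])
v=np.array([.573,.058])-o["eef_pos"][:2];print("C",1000*np.array([v@x,v@y]),"yaw y",ang(y),"theta",ang(y)+180,o["contact_force"],o["eef_pos"],o["t"])
p=bot.read_camera("side");p2=bot.read_camera("top")
for P in(p,p2):
    for r in bot.tip_of("red_tip",P)[:1]:
        R=at_z(P,r["xy"],.065)[:2]-[.573,.058];print(r["score"],np.linalg.norm(R),ang(R))
E
python3 st.py
```

```text
C [-16.99367913  61.55426523] yaw y 5.149993134884085 theta 185.14999313488408 [-2.08424607  2.91622584 -5.68826208] [0.51016881 0.06939976 0.05357759] 4.7
0.87 0.09292613000342942 176.98935395037446
```

Call:
jog_arm(motion=[[0,0,-0.079,-4.9,-1.1,0,0],[0,0,-0.157,-9.8,-1.9,0,0],[0,0,-0.236,-14.8,-2.3,0,0],[0,0,-0.314,-19.8,-2.2,0,0],[0,0,-0.393,-24.8,-1.8,0,0],[0,0,-0.471,-29.8,-1.0,0,0],[0,0,-0.55,-34.6,0.2,0,0],[0,0,-0.628,-39.4,1.8,0,0],[0,0,-0.707,-44.0,3.7,0,0],[0,0,-0.785,-48.5,6.0,0,0]])

```text
t: 6.15
eef_pos: [0.5207, 0.0214, 0.0528]
tool_rot: [0.0, 0.342, 0.94, 0.0]
contact_force: [-0.8, 1.6, -5.0]
gripper_width: 0.003
grasp_force: 1.2
```

```bash
cat >> st.py <<'E'
import sys
if len(sys.argv)>1: cv2.imwrite(f"pics/{sys.argv[1]}.png",np.hstack([cv2.resize(P["pixels"][a:a+150,b:b+100,::-1],(400,600),interpolation=cv2.INTER_CUBIC) for P,a,b in((p,170,260),(p2,180,265))]))
E
python3 st.py s2
```

```text
C [-16.63526491  61.60326148] yaw y 50.06312034262107 theta 230.06312034262106 [-0.83388402  1.63018458 -4.98137668] [0.52069907 0.02144447 0.0527787 ] 6.15
0.56 0.09853923712201125 -129.41387858430073
```

View pics/s2.png

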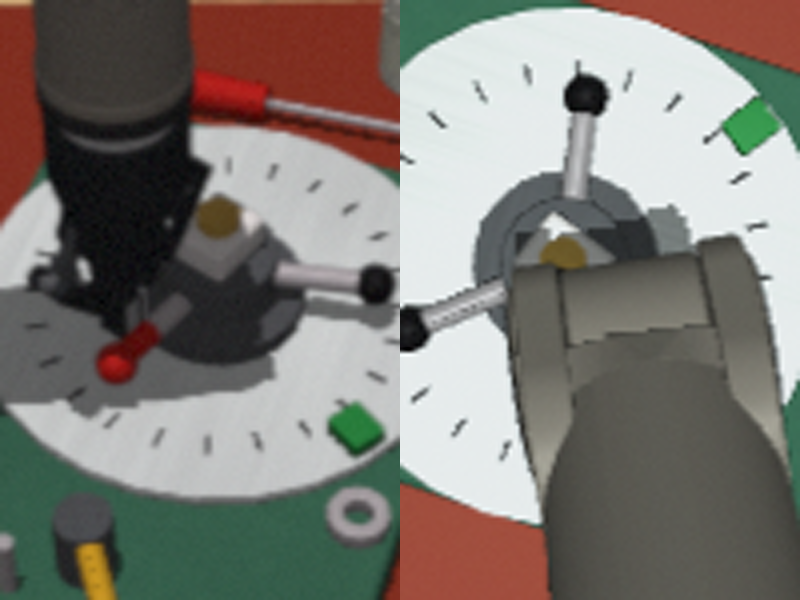

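Left (side): the finger is behind the red arm, with the red ball at (117,363). The measured angle of about 230.6° agrees with the tool angle. I'll keep pushing.

Call:
jog_arm(motion=[[0,0,-0.079,-4.9,-1.1,0,0],[0,0,-0.157,-9.8,-1.9,0,0],[0,0,-0.236,-14.8,-2.3,0,0],[0,0,-0.314,-19.8,-2.2,0,0],[0,0,-0.393,-24.8,-1.8,0,0],[0,0,-0.471,-29.8,-1.0,0,0],[0,0,-0.55,-34.6,0.2,0,0],[0,0,-0.628,-39.4,1.8,0,0],[0,0,-0.707,-44.0,3.7,0,0],[0,0,-0.785,-48.5,6.0,0,0]])

```text
t: 7.6
eef_pos: [0.5606, -0.0054, 0.0521]
tool_rot: [-0.001, -0.044, 0.999, -0.0]
contact_force: [-2.0, 1.5, -4.7]
gripper_width: -0.001
grasp_force: 1.1
```

```bash
cat >> st.py <<'E'
g,_,n=blob(p,(50,120,60),(75,255,255),(349,277),15);M=at_z(p,g,.05)[:2]-[.573,.058];print("marker side",g,n,np.linalg.norm(M),ang(M))
g,_,n=blob(p2,(50,120,60),(75,255,255),(352,211),15);M=at_z(p2,g,.05)[:2]-[.573,.058];print("marker top",g,n,np.linalg.norm(M),ang(M))
for P in(p,p2):
    m=proj(P,[.623,-.011,.06]);g,_,n=blob(P,(0,120,60),(8,255,255),m,40);M=at_z(P,g,.065)[:2]-[.573,.058];print("redblob",g,n,np.linalg.norm(M),ang(M))
E
python3 st.py
```

```text
C [-17.85104442  62.09918532] yaw y 94.98761191741173 theta 274.98761191741175 [-2.01330172  1.46820076 -4.68892456] [ 0.56061547 -0.00541602  0.05208988] 7.6
0.78 0.09163991675998184 -83.9701792711675
marker side [348.46464646 276.58585859] 99.0 0.12623289770215881 -56.702221244723354
marker top [351.49295775 209.63380282] 71.0 0.12460338559761895 -52.91672308922087
redblob [349.16438356 269.20091324] 219.0 0.12003427777910756 -53.95752476680868
redblob [348.36908517 188.39116719] 317.0 0.15075573238721066 -37.98257752639859
```

Call:
jog_arm(motion=[[0,0,-0.079,-4.9,-1.1,0,0],[0,0,-0.157,-9.8,-1.9,0,0],[0,0,-0.236,-14.8,-2.3,0,0],[0,0,-0.314,-19.8,-2.2,0,0],[0,0,-0.393,-24.8,-1.8,0,0],[0,0,-0.393,-24.8,-1.8,0,0]])

```text
t: 8.55
eef_pos: [0.5861, -0.0053, 0.0521]
tool_rot: [-0.0, -0.236, 0.972, 0.0]
contact_force: [-0.2, -0.1, -7.2]
gripper_width: -0.001
grasp_force: 0.2
```

```bash
python3 st.py | head -2
python3 - <<'E'
from h import *
for c,near,rad in(("top",(306,246),72),("side",None,0)):
    p=bot.read_camera(c);im=cv2.imread(f"pics/{c}0.png");h=cv2.cvtColor(im,cv2.COLOR_BGR2HSV)
    m=cv2.inRange(h,(0,0,150),(180,70,255))
    k=np.zeros_like(m);pts=[proj(p,[.573+.146*np.cos(a),.058+.146*np.sin(a),.038]) for a in np.linspace(0,6.28,60)]
    cv2.fillPoly(k,[np.array(pts,np.int32)],255);m&=k
    q=cv2.convexHull(max(cv2.findContours(m,cv2.RETR_EXTERNAL,cv2.CHAIN_APPROX_NONE)[0],key=cv2.contourArea))
    W=np.array([at_z(p,a[0],.038)[:2] for a in q]);best=cv2.minEnclosingCircle((W*1000).astype(np.float32))
    s=np.linalg.lstsq(np.c_[2*W,np.ones(len(W))],(W**2).sum(1),rcond=None)[0];C=s[:2];print(c,"dial",C,np.sqrt(s[2]+C@C),best)
    mk=proj(p,[.645,-.043,.05]);mm=cv2.inRange(h,(50,130,105),(75,255,255));k[:]=0;cv2.circle(k,(int(mk[0]),int(mk[1])),14,255,-1);mm&=k
    M=cv2.moments(mm,True);g=np.array([M["m10"],M["m01"]])/M["m00"];X=at_z(p,g,.05)[:2];print("marker",g,M["m00"],X,np.linalg.norm(X-C),ang(X-C))
    h2=cv2.convexHull(cv2.findNonZero(mm))[:,0];print(cv2.minAreaRect(np.array([at_z(p,a,.05)[:2]*1000 for a in h2],np.float32)))
    cv2.imwrite(f"pics/m_{c}.png",np.hstack([cv2.resize(I[int(mk[1])-30:int(mk[1])+20,int(mk[0])-25:int(mk[0])+25],(400,400),interpolation=cv2.INTER_CUBIC) for I in(im,p["pixels"][:,:,::-1])]))
a=np.vstack([cv2.imread("pics/m_top.png"),cv2.imread("pics/m_side.png")]);cv2.imwrite("pics/m.png",cv2.resize(a,(600,600)))
E
```

```text
C [-17.4031328   62.26596927] yaw y 117.32483121863596 theta 297.32483121863595 [-0.24317736 -0.08436065 -7.20519819] [ 0.58612097 -0.00530687  0.05212026] 8.55
0.93 0.09845261106059044 -61.397617831903304
top dial [0.57288444 0.05742322] 0.1394980323573537 ((572.56689453125, 57.34678268432617), 140.0876922607422)
marker [352.10891089 211.04950495] 101.0 [ 0.64507125 -0.04265565] 0.12339657577595677 -54.197117896391006
((645.1754150390625, -43.06849670410156), (19.156339645385742, 24.447154998779297), 34.502323150634766)
side dial [0.57028825 0.05646764] 0.13909761117826297 ((570.2325439453125, 56.46526336669922), 139.5254364013672)
marker [348.40625  275.890625] 64.0 [ 0.64228864 -0.04562673] 0.1249292506508194 -54.8072193532119
((642.0855102539062, -45.31882858276367), (15.548539161682129, 21.95585823059082), 36.15005111694336)
```

View pics/m.png

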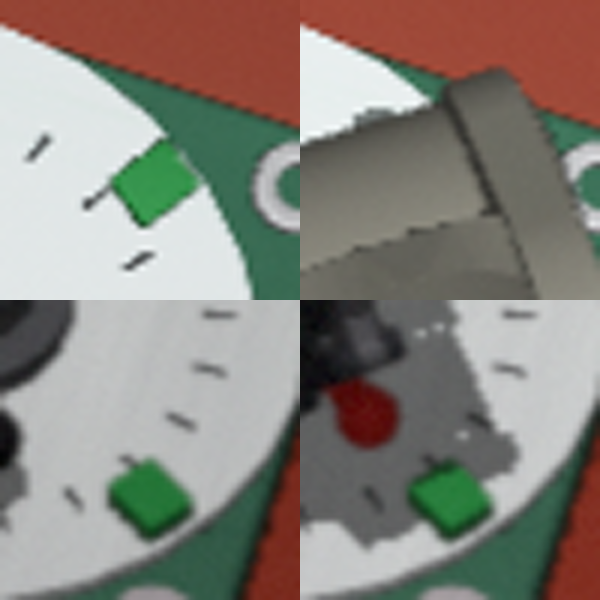

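Call:
jog_arm(motion=[[0,0,-0.052,-3.3,-0.8,0,0],[0,0,-0.105,-6.6,-1.5,0,0],[0,0,-0.105,-6.6,-1.5,0,0],[0,0,-0.105,-3,-1.5,0,0],[0,0,-0.105,2,-1.5,0,0],[0,0,-0.105,2,-1.5,-50,0],[0,0,-0.105,2,-1.5,-100,0],[0,0,-0.105,40,-1.5,-120,0],[0,0,-0.105,90,-1.5,-120,0],[0,0,-0.105,140,-1.5,-120,0]])

```text
t: 10.1
eef_pos: [0.4614, -0.0719, 0.1727]
tool_rot: [0.001, -0.288, 0.958, -0.0]
contact_force: [-0.5, -0.5, -6.0]
gripper_width: -0.006
grasp_force: 0.0
```

```bash
cat > fin.py <<'E'
from h import *
import sys
o=bot.get_obs();print(o["t"],o["eef_pos"],o["tool_rot"])
Cs=dict(top=(.5728,.0574),side=(.5703,.0565));out=[]
for c in("top","side"):
    p=bot.read_camera(c);C=np.array(Cs[c])
    for n in("red_tip","clamp_tip"):
        for r in bot.tip_of(n,p)[:1]:
            R=at_z(p,r["xy"],.065)[:2];print(c,n,r["score"],R,np.linalg.norm(R-C),ang(R-C))
    mk=proj(p,[.628,-.018,.065]);h=cv2.cvtColor(p["pixels"],cv2.COLOR_RGB2HSV);m=cv2.inRange(h,(0,150,60),(7,255,255))|cv2.inRange(h,(176,150,60),(180,255,255))
    k=np.zeros_like(m);cv2.circle(k,(int(mk[0]),int(mk[1])),18,255,-1);m&=k
    M=cv2.moments(m,True)
    if M["m00"]:
        g=np.array([M["m10"],M["m01"]])/M["m00"];X=at_z(p,g,.065)[:2];print(c,"redblob",M["m00"],np.linalg.norm(X-C),ang(X-C))
    mk=proj(p,[.62,-.01,.05]).astype(int);out.append(cv2.resize(p["pixels"][mk[1]-50:mk[1]+50,mk[0]-40:mk[0]+40,::-1],(400,500),interpolation=cv2.INTER_CUBIC))
cv2.imwrite(f"pics/{sys.argv[1]}.png",np.hstack(out))
E
python3 fin.py f1
```

```text
10.1 [ 0.46144526 -0.07192214  0.17267671] [ 5.62066516e-04 -2.87710906e-01  9.57717069e-01 -3.66640650e-04]
top red_tip 0.91 [ 0.62885189 -0.02251793] 0.09761500525983648 -54.95540248497569
top clamp_tip 0.59 [ 0.52120174 -0.2165176 ] 0.2787350552579816 -100.66788341602478
top redblob 132.0 0.08134761251539835 -54.70243570069162
side red_tip 0.91 [ 0.63886977 -0.02607626] 0.10733430282775842 -50.2943976261303
side clamp_tip 0.64 [ 0.52191039 -0.22218707] 0.2828569256123153 -99.8503001949446
side redblob 117.0 0.07990199783676864 -55.15268643336629
```

View pics/f1.png

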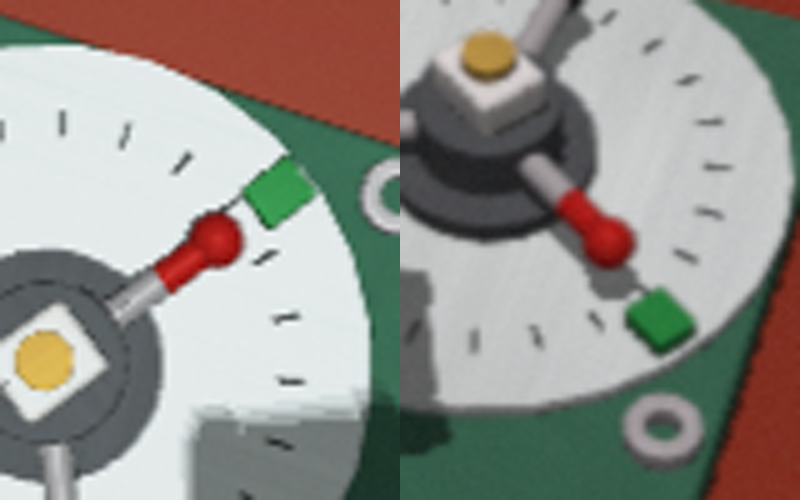

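The top view shows the red ball at (216,240), lined up with the marker at (280,192) to within about 0.5°. The side view agrees. The wheel is done, so on to the lever.

Call:
jog_arm(motion=[[0,0,-0.04,-10,-40,0,0],[0,0,-0.08,-21,-80,0,0],[0,0,-0.115,-32,-121,0,0],[0,0,-0.115,-32,-121,0,0],[0,0,-0.115,-32,-121,40,0],[0,0,-0.115,-32,-121,80,0],[0,0,-0.115,-32,-121,120,0],[0,0,-0.115,-32,-121,120,0]])

```text
t: 11.4
eef_pos: [0.554, -0.1526, 0.0496]
tool_rot: [-0.003, -0.343, 0.939, 0.002]
contact_force: [0.8, 1.1, -6.0]
gripper_width: -0.001
grasp_force: 0.0
```

```bash
cat > cl.py <<'E'
from h import *
o=bot.get_obs()
q=o["tool_rot"];w=2*np.arctan2(q[2],q[1]);x=np.array([np.cos(w),np.sin(w)]);y=np.array([np.sin(w),-np.cos(w)])
v=np.array([.500,-.1185])-o["eef_pos"][:2];C=1000*np.array([v@x,v@y]);print("C",C,"yaw",ang(y),"phi",ang(y)-180,o["contact_force"],o["eef_pos"],o["t"])
for d in np.arange(4.5,46,4.5):
    a=np.radians(d);R=np.array([[np.cos(a),-np.sin(a)],[np.sin(a),np.cos(a)]]);print([0,0,round(a,3),*np.round(C-R@C,1),0,0])
p=bot.read_camera("side")
for r in bot.tip_of("clamp_tip",p)[:1]:
    R=at_z(p,r["xy"],.065)[:2]-[.499,-.119];print(r["score"],np.linalg.norm(R),ang(R))
E
python3 cl.py
```

```text
C [19.26566094 60.8334042 ] yaw 130.15352674367364 phi -49.84647325632636 [ 0.80585736  1.06939911 -6.00896688] [ 0.5539528  -0.15257292  0.04956759] 11.4
[0, 0, np.float64(0.079), np.float64(4.8), np.float64(-1.3), 0, 0]
[0, 0, np.float64(0.157), np.float64(9.8), np.float64(-2.3), 0, 0]
[0, 0, np.float64(0.236), np.float64(14.7), np.float64(-2.8), 0, 0]
[0, 0, np.float64(0.314), np.float64(19.7), np.float64(-3.0), 0, 0]
[0, 0, np.float64(0.393), np.float64(24.7), np.float64(-2.7), 0, 0]
[0, 0, np.float64(0.471), np.float64(29.7), np.float64(-2.1), 0, 0]
[0, 0, np.float64(0.55), np.float64(34.6), np.float64(-1.1), 0, 0]
[0, 0, np.float64(0.628), np.float64(39.4), np.float64(0.3), 0, 0]
[0, 0, np.float64(0.707), np.float64(44.1), np.float64(2.1), 0, 0]
[0, 0, np.float64(0.785), np.float64(48.7), np.float64(4.2), 0, 0]
0.66 0.10094790836183591 -76.44687265277923
```

Call:
jog_arm(motion=[[0,0,0.079,4.8,-1.3,0,0],[0,0,0.157,9.8,-2.3,0,0],[0,0,0.236,14.7,-2.8,0,0],[0,0,0.314,19.7,-3.0,0,0],[0,0,0.393,24.7,-2.7,0,0],[0,0,0.471,29.7,-2.1,0,0],[0,0,0.55,34.6,-1.1,0,0],[0,0,0.628,39.4,0.3,0,0],[0,0,0.707,44.1,2.1,0,0],[0,0,0.785,48.7,4.2,0,0]])

```text
t: 12.75
eef_pos: [0.519, -0.1829, 0.0551]
tool_rot: [0.003, 0.044, 0.999, -0.0]
contact_force: [1.4, -0.8, -6.6]
gripper_width: 0.002
grasp_force: 0.9
```

```bash
python3 cl.py
```

```text
C [24.60372226 62.50438272] yaw 84.95351647033098 phi -95.04648352966902 [ 1.43885835 -0.8450473  -6.6287073 ] [ 0.51901022 -0.18292633  0.05506957] 12.75
[0, 0, np.float64(0.079), np.float64(5.0), np.float64(-1.7), 0, 0]
[0, 0, np.float64(0.157), np.float64(10.1), np.float64(-3.1), 0, 0]
[0, 0, np.float64(0.236), np.float64(15.3), np.float64(-4.0), 0, 0]
[0, 0, np.float64(0.314), np.float64(20.5), np.float64(-4.5), 0, 0]
[0, 0, np.float64(0.393), np.float64(25.8), np.float64(-4.7), 0, 0]
[0, 0, np.float64(0.471), np.float64(31.1), np.float64(-4.4), 0, 0]
[0, 0, np.float64(0.55), np.float64(36.3), np.float64(-3.6), 0, 0]
[0, 0, np.float64(0.628), np.float64(41.4), np.float64(-2.5), 0, 0]
[0, 0, np.float64(0.707), np.float64(46.5), np.float64(-1.0), 0, 0]
[0, 0, np.float64(0.785), np.float64(51.4), np.float64(0.9), 0, 0]
0.74 0.10419097417405138 -87.45622271774863
```

Call:
jog_arm(motion=[[0,0,0.079,4.8,-1.3,0,0],[0,0,0.157,9.8,-2.3,0,0],[0,0,0.236,14.7,-2.8,0,0],[0,0,0.314,19.7,-3.0,0,0],[0,0,0.393,24.7,-2.7,0,0],[0,0,0.471,29.7,-2.1,0,0],[0,0,0.55,34.6,-1.1,0,0],[0,0,0.628,39.4,0.3,0,0],[0,0,0.707,44.1,2.1,0,0],[0,0,0.707,44.1,2.1,0,0]])

```text
t: 14.1
eef_pos: [0.4735, -0.1765, 0.0535]
tool_rot: [0.001, 0.385, 0.923, 0.0]
contact_force: [-0.1, -0.4, -6.4]
gripper_width: 0.004
grasp_force: 0.3
```

```bash
python3 cl.py
```

```text
C [22.61789956 59.63291627] yaw 44.71675692546763 phi -135.28324307453238 [-0.05729961 -0.43783448 -6.43800371] [ 0.47353924 -0.17653001  0.05350225] 14.1
[0, 0, np.float64(0.079), np.float64(4.7), np.float64(-1.6), 0, 0]
[0, 0, np.float64(0.157), np.float64(9.6), np.float64(-2.8), 0, 0]
[0, 0, np.float64(0.236), np.float64(14.5), np.float64(-3.6), 0, 0]
[0, 0, np.float64(0.314), np.float64(19.5), np.float64(-4.1), 0, 0]
[0, 0, np.float64(0.393), np.float64(24.5), np.float64(-4.1), 0, 0]
[0, 0, np.float64(0.471), np.float64(29.5), np.float64(-3.8), 0, 0]
[0, 0, np.float64(0.55), np.float64(34.5), np.float64(-3.0), 0, 0]
[0, 0, np.float64(0.628), np.float64(39.4), np.float64(-1.9), 0, 0]
[0, 0, np.float64(0.707), np.float64(44.1), np.float64(-0.4), 0, 0]
[0, 0, np.float64(0.785), np.float64(48.8), np.float64(1.5), 0, 0]
0.79 0.10073017829707655 -127.91532170652529
```

Call:
jog_arm(motion=[[0,0,0.052,3.1,-1.1,0,0],[0,0,0.105,6.4,-2.0,0,0],[0,0,0.157,9.6,-2.8,0,0],[0,0,0.209,12.8,-3.4,0,0],[0,0,0.262,16.2,-3.8,0,0],[0,0,0.262,16.2,-3.8,0,0]])

```text
t: 14.95
eef_pos: [0.459, -0.1676, 0.0526]
tool_rot: [0.0, 0.502, 0.865, 0.0]
contact_force: [0.9, -1.1, -6.3]
gripper_width: -0.002
grasp_force: 0.4
```

```bash
python3 cl.py|sed -n '1p;12p'
```

```text
C [22.34764579 59.98357944] yaw 29.69282669540824 phi -150.30717330459177 [ 0.89093224 -1.11071379 -6.32149171] [ 0.45896256 -0.16762612  0.05263631] 14.95
0.55 0.10711541732505894 -143.359690311589
```

Call:
jog_arm(motion=[[0,0,0,1.5,0,0,0],[0,0,0,3,0,0,0],[0,0,0,4.5,0,0,0],[0,0,0,6,0,0,0],[0,0,0,6,0,0,0]])

```text
t: 15.68
eef_pos: [0.4586, -0.1672, 0.053]
tool_rot: [0.005, 0.504, 0.864, -0.001]
contact_force: [8.6, -12.8, -15.7]
gripper_width: 0.001
grasp_force: 8.0
```

```bash
python3 cl.py|sed -n '1p;12p'
```

```text
C [22.00798504 59.98515922] yaw 29.449823870015752 phi -150.55017612998424 [  8.55430188 -12.83495129 -15.71210491] [ 0.4585862  -0.16715663  0.05297699] 15.675
0.78 0.09979823862252457 -145.58501918366684
```

It's on the stop: 15 N with no further motion. I'll back off and lift clear.

Call:
jog_arm(motion=[[0,0,0,0,0,0,0],[0,0,0,-5,0,0,0],[0,0,0,-10,0,0,0],[0,0,0,-10,0,-50,0],[0,0,0,-10,0,-100,0],[0,0,0,-20,0,-150,0],[0,0,0,-70,0,-150,0],[0,0,0,-120,0,-150,0],[0,0,0,-120,0,-150,0]])

```text
t: 16.9
eef_pos: [0.5147, -0.2699, 0.202]
tool_rot: [0.0, 0.505, 0.863, -0.001]
contact_force: [-0.3, 0.4, -6.0]
gripper_width: 0.001
grasp_force: 0.0
```

```bash
sed -i 's/\[mk\[1\]-50:mk\[1\]+50,mk\[0\]-40:mk\[0\]+40/[mk[1]-60:mk[1]+140,mk[0]-90:mk[0]+70/' fin.py; sed -i 's/C=np.array(Cs\[c\])$/C=np.array(Cs[c]);P=C+[-.0728,-.1758]/; s/ang(R-C))$/ang(R-C),ang(R-P))/' fin.py; python3 fin.py f2
```

```text
16.9 [ 0.51474616 -0.26991513  0.20195143] [ 1.30207174e-06  5.04714535e-01  8.63285991e-01 -7.32179023e-04]
top red_tip 0.77 [ 0.63088791 -0.02678222] 0.10227830612856806 -55.39331935974039 34.99091561904601
top clamp_tip 0.89 [ 0.41335904 -0.17586339] 0.28254774793288717 -124.35351575305185 -146.44623499741724
top redblob 131.0 0.08130536288471023 -54.7595184159802
side red_tip 0.67 [ 0.63417171 -0.02487335] 0.10344669211518627 -51.87086015550631 34.64064083612596
side clamp_tip 0.46 [ 0.41326852 -0.17185017] 0.2771329719692298 -124.51546275102734 -148.04086587534513
side redblob 117.0 0.07956140272243821 -55.04925298052549
```

View pics/f2.png

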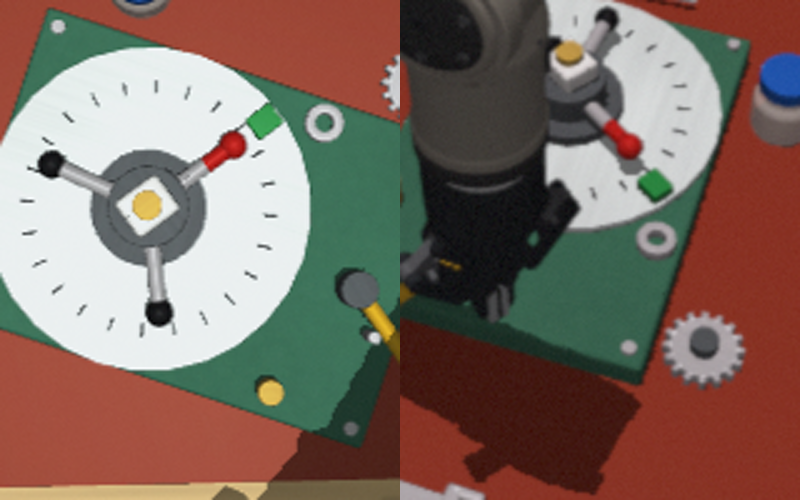

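The red arm is at (232,146), lined up with the marker at (264,121). The lever rests against the pin at (374,338), at -147° as expected. The bearing, bushing and gear are where they started.

```bash
python3 -c "
from station import bot
print(bot.hand_in())"
```

```text
the job is handed in; nothing more can be done
None
```

I turned the wheel until the red arm pointed at the green marker (within about 0.5° by both cameras), then pushed the clamp lever clockwise onto its stop, and handed the job in at about 17 s with the arm clear; no verdict came back.

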